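Reset the biscuit press's depth stop and lock it again

ROBOT

A 6-joint arm with a two-finger parallel gripper is mounted at the origin on the work surface; the furniture and walls round the work are solid. World frame = base frame: x ahead of the robot, y to its left, z up, the work surface at z = 0. Lengths are in mm, angles in degrees, forces in N, time in s.
With the tool pointing down it reaches from about 300 to 850 mm from the base axis. Payload 4.2 kg.
Tool frame: the origin (TCP) lies between the finger pads; the fingertips stand 22 mm ahead of it and the grasp point (between the pads) lies 3 mm ahead of it; z points along the fingers, y is the direction in which the jaws open and shut (so a half turn about z gives the same grasp; the last joint's range is limited). The gripper opens to 91 mm and grips with 3 to 60 N. Pads are 32 mm wide; open, the fingers measure 118 mm over their backs; the gripper's body (76 mm by 178 mm) begins 60 mm behind the grasp point.
Start: joints at [-64.859, 18.312, 89.639, -0, 72.044, -1.146], TCP at [254.656, -515.549, 235.976] pointing down, gripper open.
Joint ranges: [-177.97, 177.97], [-48.28, 115.42], [12.27, 149.76], [-77.06, 257.06], [2.81, 150.46], [-146.56, 146.56]. Speed limits (degrees/s): [147.25, 147.25, 180, 180, 180, 180].

INTERFACE

Orientations are given as [roll, pitch, yaw] about the fixed x, y, z axes, in that order (R = Rz(yaw) Ry(pitch) Rx(roll)).
In Python, from workcell import * gives the robot as it stands.
- The arm moves only by the shell command python3 -m jog 'ROWS' [OPENING] [FORCE]. ROWS is text: rows parted by semicolons, each of 6 numbers parted by spaces: the shift along the tool's x, y, z in units of 0.5 m (1.0 is 0.5 m), then the turn, a rotation vector about the tool's x, y, z in units of pi/2 rad (1.0 is pi/2 rad). A call has 1 to 20 rows; each row is the pose to reach, as a shift and turn from the pose measured when the call began, along the tool's axes at that moment; what a row does not reach only later rows make up. A row lasts 1/12 s, in which the tool goes at most 41.7 mm and 7.16 degrees, less where a joint would pass 70% of its speed; a pose out of reach is approached as far as the arm can. A call with a number of a shift or a turn outside -1 to 1 is refused whole. A call with a gripper value outside its range is refused whole. OPENING is the opening, from -1 (shut) to 1 (fully open), set as the call begins (- or left out, the last holds). The fingers move at their own pace and stop on an object; FORCE is the grip in N (left out, the last holds). Time passes only in rows, so rows that repeat a pose let the fingers close. It gives the time, the measured TCP pose, the force and the opening at its end, in the units of the state.
- state(): the state, without advancing time (a new reading comes with each control period).
- grab_frame(name): name is "side" or "top" or "wrist"; returns the picture (384x512x3 uint8, red, green, blue); there is no depth.
- calibration(name): a dict with "mtx" (3x3 intrinsics, pixels), "rvec" (rotation vector, rad) and "tvec" (3), from world to camera coordinates, as OpenCV has them. Camera axes: x right, y down, z forward; pixel columns grow to the right and rows downward; lengths in mm; the calibration is good to about 2 mm. The wrist camera is an equidistant fisheye: a pixel r from the principal point sees the ray r / f radians off the axis. A picture is of the moment at which its call begins: read the wrist's pose just before it. calibration takes no time and is no camera call; for the wrist camera it gives the pose at the moment of the call.
- job_done(): hands the job in, once; it reports no verdict.
Trained networks look in the newest picture that a camera, given by its name, has taken for a name from the list of things; names that differ only in an ending like _2 or _b are one class to them, and where a whole thing is asked for, a point or a joint stands for the part that bears it (a point fixed in the world has none). Each returns a list of dicts, best first, with "confidence" (0 to 1); they miss things now and then, are a little off and sometimes report something else, mostly with a low value. They report only what shows in the picture. A call takes as long as a camera call. They do not tell look-alikes from the thing itself.
- spot_in(query, camera): "rect" ([left, top, right, bottom] in pixels, round what is visible of it).
- tip_of(query, camera): "location" ([column, row] in pixels: a listed point, or the origin of a listed thing).
The state is a dict: "time_s": time; "qpos": joint angles; "qvel": joint speeds; "effort": joint torques, N m; "ee_pos": TCP position; "ee_rot": TCP orientation; "force": force on the tool from outside, world axes, zero at the start; "torque": the same for the moment, N m; "gripper_width": finger opening in mm.
Only numpy, scipy, OpenCV 4.12 (cv2) and the standard library are available. Lean on these libraries where they do the work, as an engineer would, in place of code of your own. Each camera call takes 0.05 s, during which the arm holds its last target. There are 200 camera calls.

TASK

Set the loose depth stop down in the bench holder so that its cheeks keep it from turning. There, slacken the hexagonal jam nut by about a sixth of a turn, turn the adjuster bar clockwise until its pointer stands over the index ridge on the block, and retighten the nut fully without losing the setting. Do not turn the adjuster while the nut is tight, and leave everything else on the table where it is.

Things in the scene. Friction and masses are not known exactly. Their poses are not given: they have to be found in the camera images.
- stop: loose depth stop, 0.5 kg, upright on the table, 84 mm high: aluminium block 82 x 56 mm (x, y), 45 mm high; jam nut on its top face (inside its width), adjuster bar above, all on its vertical axis. Origin: centre of its underside, z up. Dark index ridge 9 x 3 x 1.7 mm on the top face by the +x end, 35 mm from the axis. Can be gripped across its 56 mm (y) from above, fingers either side of the nut.
- holder: fixed bench holder: plate 130 x 96 mm, 8 mm thick; cheeks along its long sides (64 mm long, 60 mm apart inside, tops 30 mm over the table, flared outwards); end lugs 90 mm apart inside, tops 18 mm. The block stands between them on the plate, long side along x, either way round: 2 mm play at each cheek, 4 mm at each lug. Origin: centre of plate's underside, x along the cheeks, z up.
- jam_nut (a joint): angle of the jam nut, rad: 0 = fully tight against its stop (as at the start), grows anticlockwise seen from above as it is slackened, stop at 1.5. Takes 0.12 N m, which would turn the block too if nothing held it; stays where left and does not rise. Six flats 48 mm apart (55 mm over corners); at 0 two of them face the block's y and -y.
- nut_center (a point): centre of the hexagonal jam nut: steel, 14 mm thick, on the block's top face; this point is 52 mm over the block's underside, 7 mm over the top face. Grip it across flats from above, fingers either side of the adjuster bar, tips about 3 mm clear of the top face. Its axes turn with the nut; at any angle two flats face its y and -y.
- adjuster (a joint): angle of the adjuster, rad: 0 = pointer over the index ridge (towards the block's +x), grows anticlockwise seen from above. Starts between 1.6 and 2.5: turn it clockwise; no stop at 0 (goes on to -0.6). Takes 0.04 N m and stays where left. The nut does not truly block it, but turning it while the nut is tight is a fault.
- bar_center (a point): centre of the adjuster's grip bar, 73 mm over the block's underside: 30 mm long (its x), 12 mm wide (its y), 22 mm high, its underside 3 mm over the nut's top. A pointer nose 5 mm wide sticks out at the foot of its +x end, to 22 mm from the axis, inside the flats. Grip across the 12 mm from above. Axes turn with the adjuster.
- star_cutter: bystander, loose: metal star biscuit cutter 57 x 55 x 22 mm; origin at the centre of its underside
- round_cutter: bystander, loose: round metal biscuit cutter 52 mm across, 26 mm high; origin at the centre of its underside
- biscuit_a: bystander, loose: flat round raw biscuit 66 x 56 x 7 mm; origin at the centre of its underside
- biscuit_b: bystander, loose: flat round raw biscuit 66 x 59 x 7 mm; origin at the centre of its underside
- sprinkle_tub: bystander, loose: small sprinkle tub 44 mm across, 70 mm high; origin at the centre of its underside
- kitchen_timer: bystander, loose: wind-up kitchen timer 62 mm across, 58 mm high; origin at the centre of its underside
Mind the look-alikes: they are no part of the job. Leave any blue or orange look-alike of the stop alone.

How it is judged (in metres and radians):
On the way, in this order (a step that is already met when the one before it is completed fails the run):
1. the depth stop stands in the holder, down on its plate, between cheeks and lugs (horizontal distance between stop and holder below 0.008 m and z of stop in the frame of holder below 0.012 m and angle between stop's own z axis and vertical below 0.06 rad and angle between the x axis of stop and the x axis of holder, either way round below 0.12 rad), for 0.2 s.
2. in the holder, the jam nut is slackened by at least 0.75 rad (43 degrees) (all of step 1 and value of joint jam_nut above 0.75 rad), for 0.1 s.
3. with the nut still slack, the pointer is brought over the index ridge (within 0.14 rad) (all of step 1 and value of joint adjuster between -0.14 and 0.14 rad and value of joint jam_nut above 0.6 rad), for 0.2 s.
At the end, for the whole second after the job is handed in: The stop stands upright, still and released in the holder: on its plate (within 4 mm), within 8 mm of its middle, aligned within 0.12 rad; the jam nut is tight (within 0.1 rad of its stop) and the pointer within 0.14 rad (8 degrees) of the index ridge (all of step 1 and value of joint adjuster between -0.14 and 0.14 rad and value of joint jam_nut below 0.1 rad and linear speed of stop below 0.02 m/s and contact force between the fingers and stop below 0.1 N); the robot touches nothing.
It fails at once if the adjuster is turned (faster than 0.5 rad/s) while the jam nut is tight (under 0.15 rad) (value of joint jam_nut below 0.15 rad and (velocity of joint adjuster above 0.5 rad/s or velocity of joint adjuster below -0.5 rad/s)).
It fails at once if a bystander is moved by more than 30 mm (distance of any of star_cutter, biscuit_a, biscuit_b, sprinkle_tub, kitchen_timer, round_cutter from where it was at the start of the episode above 0.03 m).
It also fails if it takes over 69 s, if anything falls off the work surface, if the arm or the gripper's body presses on something with over 40 N, if the wrist force passes 120 N, or if a joint passes its speed limit or range.

## Working session

There is one attempt and no reset: what is moved stays moved. The work goes in short steps, Python scripts to look and compute and a shell command to move; the robot and the scene stay as the last step left them, time stands still between calls to the robot, and variables do not carry over. Pictures are saved under pics/ and viewed, about 8 in all and at most 12, crops included, and the job is handed in when it is done.

```bash
mkdir -p pics; ls; cat > h.py <<'E'
from workcell import *
import numpy as np, cv2
from scipy.spatial.transform import Rotation as R
def save(n,f,crop=None,s=1):
    im=grab_frame(n)[:,:,::-1]
    if crop: im=im[crop[1]:crop[3],crop[0]:crop[2]]
    if s!=1: im=cv2.resize(im,None,fx=s,fy=s,interpolation=cv2.INTER_CUBIC)
    cv2.imwrite('pics/'+f,im)
def ray(n,px,c=None):
    c=c or calibration(n); M=np.array(c['mtx'],float); Rm=cv2.Rodrigues(np.array(c['rvec'],float))[0]; t=np.array(c['tvec'],float).ravel()
    x=(px[0]-M[0,2])/M[0,0]; y=(px[1]-M[1,2])/M[1,1]
    if n=='wrist':
        r=np.hypot(x,y); d=np.array([x/r*np.sin(r),y/r*np.sin(r),np.cos(r)]) if r>1e-9 else np.array([0,0,1.])
    else: d=np.array([x,y,1.]); 
    return -Rm.T@t, Rm.T@d
def at_z(n,px,z,c=None):
    o,d=ray(n,px,c); return o+d*(z-o[2])/d[2]
def proj(n,P,c=None):
    c=c or calibration(n); M=np.array(c['mtx'],float); Rm=cv2.Rodrigues(np.array(c['rvec'],float))[0]; t=np.array(c['tvec'],float).ravel()
    p=Rm@np.array(P,float)+t
    if n=='wrist':
        r=np.hypot(p[0],p[1]); th=np.arctan2(r,p[2]); return M[0,2]+M[0,0]*th*p[0]/r, M[1,2]+M[1,1]*th*p[1]/r
    return M[0,0]*p[0]/p[2]+M[0,2], M[1,1]*p[1]/p[2]+M[1,2]
E
python3 - <<'E'
from h import *
save('top','t0.png',None,1.5); save('side','s0.png',None,1.5)
for cam in('top','side'):
    for q,z in(('stop',0),('holder',0),('nut_center',52),('bar_center',73)):
        for d in tip_of(q,cam): print(cam,q,np.round(d['location']),round(d['confidence'],2),at_z(cam,d['location'],z).round(1))
print(state()); print(calibration('top'))
E
```

```text
pics
top stop [252. 190.] 0.83 [530.8  31.4   0. ]
top stop [340. 243.] 0.79 [ 355.9 -228.6    0. ]
top stop [240. 232.] 0.63 [398.6  73.2   0. ]
top holder [343. 195.] 0.62 [ 503.4 -250.2    0. ]
top nut_center [252. 184.] 0.75 [538.3  32.8  52. ]
top nut_center [242. 229.] 0.69 [403.5  66.9  52. ]
top nut_center [344. 242.] 0.66 [ 356.9 -229.3   52. ]
top bar_center [238. 232.] 0.44 [393.9  75.8  73. ]
side stop [256. 212.] 0.97 [532.  30.   0.]
side stop [183. 270.] 0.7 [ 329.1 -215.1    0. ]
side stop [214. 199.] 0.59 [394.5  97.2   0. ]
side holder [247. 281.] 0.71 [ 503.7 -255.     0. ]
side nut_center [187. 262.] 0.65 [ 346.8 -236.8   52. ]
side nut_center [255. 199.] 0.5 [528.6  33.5  52. ]
side nut_center [213. 190.] 0.46 [396.   75.2  52. ]
side nut_center [223. 154.] 0.33 [416.9 287.7  52. ]
side bar_center [184. 252.] 0.55 [ 339.8 -221.3   73. ]
side bar_center [259. 195.] 0.51 [540.   27.3  73. ]
side bar_center [216. 183.] 0.51 [405.6  86.4  73. ]
side bar_center [223. 156.] 0.19 [419.9 243.2  73. ]
{'time_s': 0.5, 'qpos': array([-6.48598668e+01,  1.83124030e+01,  8.964
[... 166 characters left out ...]
286]), 'effort': array([ 3.86640932e-04, -4.11991918e+01, -2.32038671e+01,  7.28510180e-02,
        3.84644733e-02, -2.00722076e-05]), 'ee_pos': array([ 254.6382895 , -515.52227614,  235.94182022]), 'ee_rot': array([ 1.79999484e+02, -1.00773911e-03,  2.62874755e+01]), 'force': array([-0.15147363, -0.1643546 ,  0.02851122]), 'torque': array([ 0.00732319,  0.00759019, -0.01782368]), 'gripper_width': 91.39034916049616}
{'mtx': array([[386.37532056,   0.        , 255.89148669],
       [  0.        , 386.37532056, 188.08284113],
       [  0.        ,   0.        ,   1.        ]]), 'rvec': array([ 2.0755596 , -2.14679796,  0.22589852]), 'tvec': array([  38.34058025,  522.78795005, 1097.47799026])}
```

View pics/t0.png

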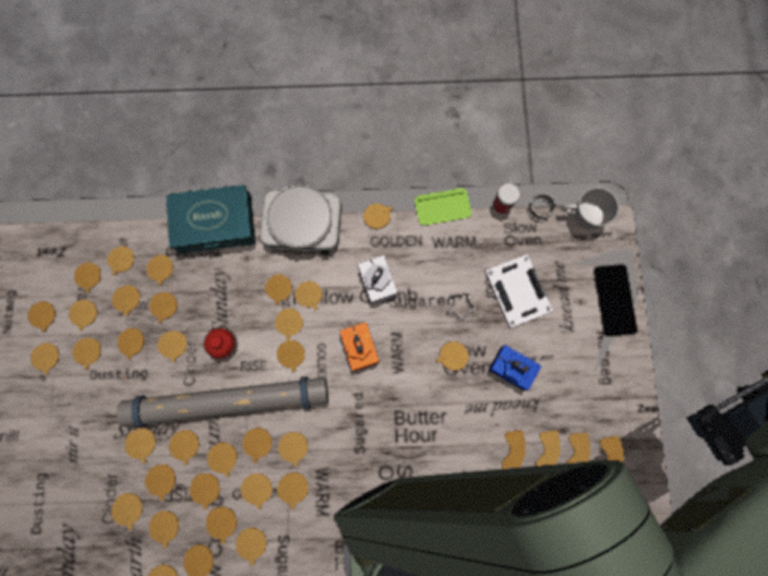

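View pics/s0.png

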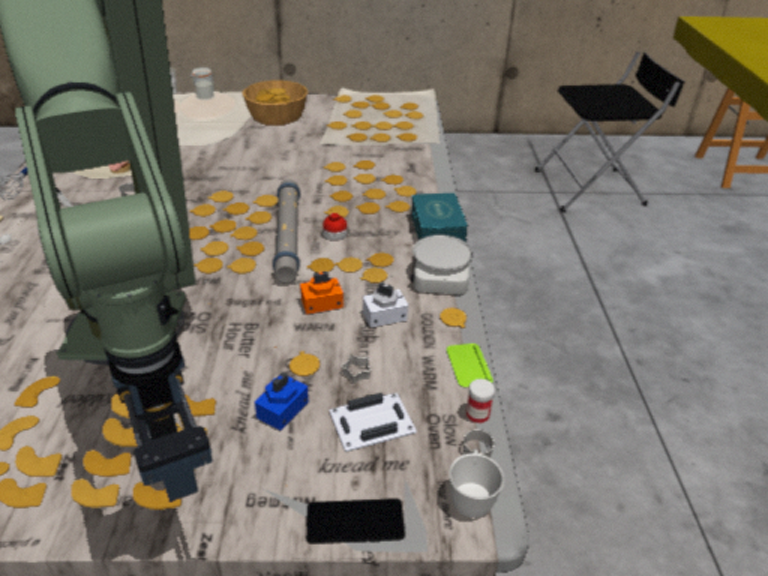

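The top view shows three stop-like things: aluminium/grey at (252,187), orange at (239,231) and blue at (343,245), in px of the original picture. The grey one fits ("aluminium", not blue or orange). The holder is the white plate with dark cheeks at (346,193). I'll confirm the grey one with a crop, then plan a viewing move.

```bash
cat >> h.py <<'E'
def go(pos,yaw,sym=True):
    s=state(); Rm=R.from_euler('xyz',s['ee_rot'],degrees=True); p=np.array(s['ee_pos'])
    best=None
    for y in ([yaw,yaw+180] if sym else [yaw]):
        rv=(Rm.inv()*R.from_euler('xyz',[180,0,y],degrees=True)).as_rotvec()
        if best is None or np.linalg.norm(rv)<np.linalg.norm(best): best=rv
    d=Rm.inv().apply(np.array(pos)-p)
    n=max(np.linalg.norm(d)/41.7,np.degrees(np.linalg.norm(best))/7.16)
    print('row',(d/500).round(4),(best/(np.pi/2)).round(4),'minrows',round(n,1),'q6',s['qpos'][5].round(1),'t',s['time_s'],'pos',p.round(1),'rot',np.array(s['ee_rot']).round(2))
E
python3 - <<'E'
from h import *
save('top','t1.png',(210,155,400,265),4)
c=calibration('wrist'); Rm=cv2.Rodrigues(np.array(c['rvec']))[0]; o=-Rm.T@c['tvec']
T=R.from_euler('xyz',state()['ee_rot'],degrees=True)
print('cam in tool',T.inv().apply(o-state()['ee_pos']),'axis in tool',T.inv().apply(Rm[2]),c['mtx'])
for a,b,z in(((507,258),(533,320),8),((371,259),(385,303),45),((377,270),(375,290),84)):
    A=at_z('top',np.array(a)/1.5,z);B=at_z('top',np.array(b)/1.5,z);print((A+B)/2,np.degrees(np.arctan2(*(A-B)[[1,0]])))
go([470,-250,300],26.3);go([500,0,300],26.3)
E
```

```text
cam in tool [ 6.64635925e+01 -4.29423721e-02 -1.49014854e+02] axis in tool [-2.38035216e-01  4.95475177e-04  9.71256398e-01] [[297.31863964   0.         258.57045011]
 [  0.         297.31863964 189.30178166]
 [  0.           0.           1.        ]]
[ 510.59803894 -260.12435816    8.        ] 17.967734447262004
[529.05610043  32.35883274  45.        ] 15.458592680938276
[522.4452015   35.90492477  84.        ] -7.347739670105806
row [ 0.6213 -0.2854 -0.1281] [ 0.0001  0.     -0.0001] minrows 8.3 q6 -1.1 t 0.55 pos [ 254.7 -515.5  236. ] rot [179.99   0.    26.29]
row [ 0.8966 -0.7071 -0.1281] [ 0.0001  0.     -0.0001] minrows 13.8 q6 -1.1 t 0.55 pos [ 254.7 -515.5  236. ] rot [179.99   0.    26.29]
```

View pics/t1.png

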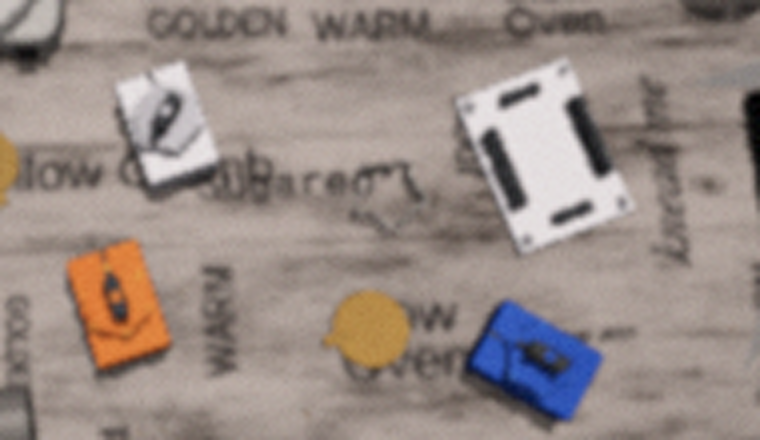

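Crop confirms it: the grey block with the steel nut and dark bar at (168,125) in the crop is the stop. The orange (118,303) and blue (535,358) ones are look-alikes. Next I look from the wrist over the holder, then over the stop.

```bash
R="0.6213 -0.2854 -0.1281 0 0 0.1"; python3 -m jog '0.62 -0.285 -0.128 0 0 0.1; 0.62 -0.285 -0.128 0 0 0.1; 0.62 -0.285 -0.128 0 0 0.1; 0.62 -0.285 -0.128 0 0 0.1; 0.62 -0.285 -0.128 0 0 0.1; 0.62 -0.285 -0.128 0 0 0.1; 0.62 -0.285 -0.128 0 0 0.1; 0.62 -0.285 -0.128 0 0 0.1; 0.62 -0.285 -0.128 0 0 0.1; 0.62 -0.285 -0.128 0 0 0.1; 0.62 -0.285 -0.128 0 0 0.1; 0.62 -0.285 -0.128 0 0 0.1' 1 20
python3 - <<'E'
from h import *
save('wrist','w1.png',None,1.5)
for q,z in(('stop',0),('holder',0),('star_cutter',0)):
    for d in tip_of(q,'wrist'): print(q,np.round(d['location']),round(d['confidence'],2),at_z('wrist',d['location'],z).round(1))
go([520,20,250],15)
E
```

```text
time_s: 1.55
ee_pos: [468.8, -251.0, 299.6]
ee_rot: [180.0, 0.1, 17.3]
force: [-0.0, -0.5, 0.1]
gripper_width: 91.6
stop [222. 230.] 0.97 [ 343.4 -228.8    0. ]
stop [100.  77.] 0.95 [530.6  40.    0. ]
stop [ 67. 147.] 0.8 [400.7  79.4   0. ]
holder [272. 140.] 0.9 [ 505.3 -261.6    0. ]
star_cutter [184. 137.] 0.58 [ 471.7 -130.1    0. ]
row [ 0.2584 -0.4884  0.0994] [-0.0001  0.0003  0.0241] minrows 6.7 q6 43.4 t 1.75 pos [ 468.7 -251.5  299.7] rot [-1.7999e+02  3.0000e-02  1.7170e+01]
```

View pics/w1.png

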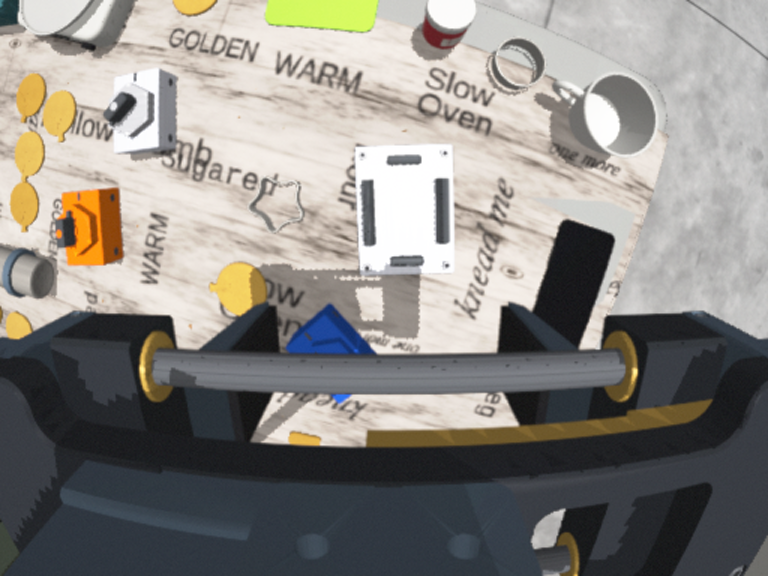

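The wrist view shows the holder plate with corners at about (357,147),(452,145),(453,274),(357,274), star cutter at (278,203), and the grey stop at (145,110) with its pointer to the lower left.

```bash
python3 - <<'E'
from h import *
im=cv2.imread('pics/w1.png'); g=im.min(2)
m=np.zeros_like(g); m[130:290,340:470]=(g[130:290,340:470]>195)
cs=max(cv2.findContours(m,0,2)[0],key=cv2.contourArea); print(cv2.boundingRect(cs), cv2.approxPolyDP(cs,8,True).ravel())
P=np.array([(357,147),(452,145),(453,274),(357,274)])/1.5
W=np.array([at_z('wrist',p,8) for p in P]); print(W.round(1),W.mean(0).round(1))
for a,b in((0,1),(1,2),(2,3),(3,0)): v=W[b]-W[a]; print(np.linalg.norm(v).round(1),np.degrees(np.arctan2(v[1],v[0])).round(1))
Wc=np.array([at_z('wrist',p/1.5,8)[:2] for p in cs[:,0,:].astype(float)],np.float32); print(cv2.minAreaRect(Wc))
E
python3 -m jog '0.13 -0.244 0.05 0 0 0.02; 0.258 -0.488 0.1 0 0 0.02; 0.258 -0.488 0.1 0 0 0.02; 0.258 -0.488 0.1 0 0 0.02; 0.258 -0.488 0.1 0 0 0.02; 0.258 -0.488 0.1 0 0 0.02; 0.258 -0.488 0.1 0 0 0.02; 0.258 -0.488 0.1 0 0 0.02; 0.258 -0.488 0.1 0 0 0.02; 0.258 -0.488 0.1 0 0 0.02'
python3 - <<'E'
from h import *
save('wrist','w2.png',None,1.5)
for q,z in(('stop',0),('nut_center',52),('bar_center',73)):
    for d in tip_of(q,'wrist'): print(q,np.round(d['location']),round(d['confidence'],2),at_z('wrist',d['location'],z).round(1))
print(state())
E
```

```text
(340, 130, 130, 160) [340 130 353 136 340 135 340 186 354 155 356 188 346 190 357 196 356 212
 340 203 340 216 357 215 360 269 420 254 421 275 448 285 422 280 419 289
 467 289 469 240 454 239 453 202 469 205 469 143 430 130]
[[ 551.5 -194.4    8. ]
 [ 581.6 -282.5    8. ]
 [ 458.5 -324.3    8. ]
 [ 429.6 -231.     8. ]] [ 505.3 -258.     8. ]
93.1 -71.1
130.0 -161.3
97.7 107.3
127.3 16.7
((505.6837463378906, -258.98321533203125), (160.21095275878906, 130.9382781982422), 17.16347885131836)
time_s: 2.58
ee_pos: [519.8, 18.8, 249.7]
ee_rot: [180.0, 0.1, 15.3]
force: [0.5, -0.5, 0.4]
gripper_width: 91.4
stop [197. 236.] 0.93 [397.1  77.8   0. ]
stop [247. 155.] 0.57 [531.3  37.9   0. ]
nut_center [250. 160.] 0.97 [533.4  32.4  52. ]
nut_center [193. 254.] 0.47 [395.2  73.   52. ]
bar_center [245. 160.] 0.76 [535.4  38.2  73. ]
bar_center [190. 261.] 0.59 [395.9  73.3  73. ]
{'time_s': 2.7833, 'qpos': array([ 7.64686305e-01,  1.28473885e+01,  9.52700743e+01, -1.14667031e-02,
        7.18840597e+01,  7.55221410e+01]), 'qvel': array([ 0.35646384,  0.05179063,  0.10208892,  0.14183865, -0.05977973,
        0.02190484]), 'effort': array([ 1.55753070e-01, -3.59600437e+01, -2.32800937e+01,  5.83272369e-02,
       -6.53750589e-02, -2.25236865e-03]), 'ee_pos': array([519.8715389 ,  18.38012727, 249.9992755 ]), 'ee_rot': array([1.79989829e+02, 4.19912387e-03, 1.52461105e+01]), 'force': array([-0.64196916, -0.8907655 ,  0.36701739]), 'torque': array([0.02714201, 0.03872404, 0.00811794]), 'gripper_width': 91.45614020849013}
```

View pics/w2.png

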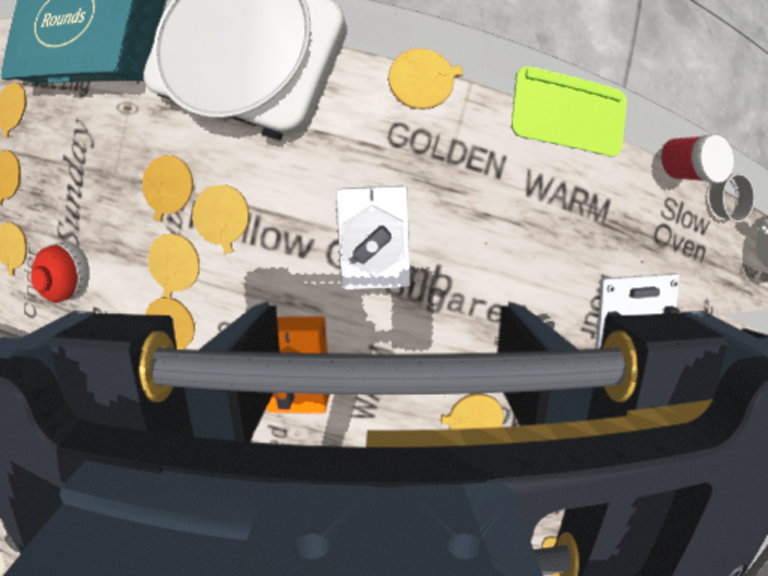

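The ridge is at (372,194), so the block's +x points along tool +x. The pointer is to the lower left, about 130° anticlockwise of the ridge. Next, the precise pose.

```bash
python3 - <<'E'
from h import *
im=cv2.imread('pics/w2.png'); big=im[175:300,325:425]; cv2.imwrite('pics/w2c.png',cv2.resize(big,None,fx=6,fy=6,interpolation=cv2.INTER_CUBIC))
E
```

```text
(no output)
```

View pics/w2c.png

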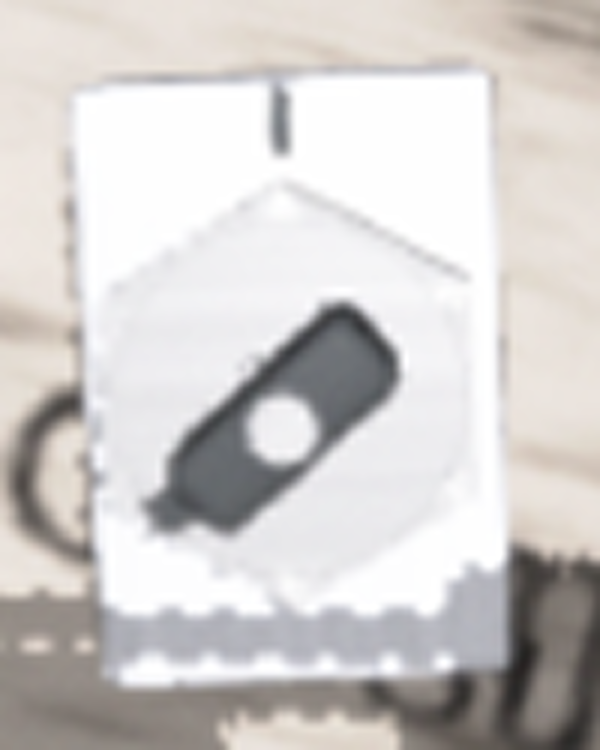

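```bash
python3 - <<'E'
from h import *
f=lambda p,z: at_z('wrist',((np.array(p)/6)+[325,175])/1.5,z)
W=np.array([f(p,45) for p in((75,88),(492,70),(508,668),(110,684))])
print(W.round(1),W.mean(0).round(1))
for a,b in((0,1),(1,2),(2,3),(3,0)): v=W[b]-W[a]; print(np.linalg.norm(v).round(1),np.degrees(np.arctan2(v[1],v[0])).round(1))
print('dot',f((283,430),84)); print('ridge',f((281,90),46.7),f((283,155),46.7)); 
H=np.array([f(p,59) for p in((285,180),(468,278),(465,500),(290,610),(105,490),(110,290))]);print('hex',H.mean(0))
a=f((165,510),63); b=f((283,430),84); print('ptr',np.degrees(np.arctan2(*(a-b)[[1,0]])), np.linalg.norm((a-b)[:2]))
print('cam',ray('wrist',(0,0))[0])
E
```

```text
[[563.9  71.6  45. ]
 [580.5  19.1  45. ]
 [503.1  -4.9  45. ]
 [486.6  47.   45. ]] [533.5  33.2  45. ]
55.0 -72.5
81.0 -162.7
54.5 107.7
81.2 17.6
dot [533.0520967   33.45142291  84.        ]
ridge [570.65058014  45.12752672  46.7       ] [562.43647453  42.64331247  46.7       ]
hex [533.87453221  34.04599216  59.        ]
ptr 145.86199784081924 20.970284738084946
cam [583.97316222  35.92470961 399.03029817]
```

```bash
python3 - <<'E'
from h import *
go([533.3,33.4,120],17.4);go([533.3,33.4,49],17.4)
E
```

```text
row [ 0.0338 -0.022   0.26  ] [ 0.0001  0.     -0.0239] minrows 3.2 q6 75.5 t 2.7833 pos [519.9  18.4 250. ] rot [179.99   0.    15.25]
row [ 0.0338 -0.022   0.402 ] [ 0.0001  0.     -0.0239] minrows 4.8 q6 75.5 t 2.7833 pos [519.9  18.4 250. ] rot [179.99   0.    15.25]
```

```bash
python3 -m jog '0.034 -0.022 0.08 0 0 -0.024; 0.034 -0.022 0.16 0 0 -0.024; 0.034 -0.022 0.24 0 0 -0.024; 0.034 -0.022 0.3 0 0 -0.024; 0.034 -0.022 0.34 0 0 -0.024; 0.034 -0.022 0.38 0 0 -0.024; 0.034 -0.022 0.402 0 0 -0.024; 0.034 -0.022 0.402 0 0 -0.024; 0.034 -0.022 0.402 0 0 -0.024; 0.034 -0.022 0.402 0 0 -0.024'
python3 -m jog '0 0 0 0 0 0; 0 0 0 0 0 0; 0 0 0 0 0 0; 0 0 0 0 0 0; 0 0 0 0 0 0; 0 0 0 0 0 0; 0 0 0 0 0 0; 0 0 0 0 0 0; 0 0 0 0 0 0' -1 35
python3 - <<'E'
from h import *
go([533.3,33.4,150],17.4)
E
```

```text
time_s: 3.62
ee_pos: [534.2, 33.0, 50.0]
ee_rot: [180.0, -0.1, 17.4]
force: [0.7, -0.1, 1.1]
gripper_width: 91.3
time_s: 4.37
ee_pos: [534.2, 33.5, 50.3]
ee_rot: [-180.0, -0.1, 17.3]
force: [-2.1, 4.1, 4.6]
gripper_width: 56.0
row [-0.0014 -0.0004 -0.1995] [-0.0001 -0.0014 -0.0008] minrows 2.4 q6 75.0 t 4.3667 pos [534.2  33.5  50.3] rot [-1.7999e+02 -1.2000e-01  1.7330e+01]
```

Gripped (56.0 mm). Lift and carry to a viewing pose with the wrist camera right above the holder.

```bash
python3 -m jog '0 0 -0.05 0 0 0; 0 0 -0.1 0 0 0; 0 0 -0.16 0 0 0; 0 0 -0.24 0 0 0; 0 0 -0.3 0 0 0; 0 0 -0.3 0 0 0'
python3 - <<'E'
from h import *
go([438,-279,200],17.4,False)
E
```

```text
time_s: 4.87
ee_pos: [537.2, 32.9, 205.7]
ee_rot: [179.8, -0.8, 17.3]
force: [1.7, 0.2, -6.2]
gripper_width: 55.7
row [-0.3756  0.5363  0.0086] [ 0.0026 -0.0084 -0.0006] minrows 7.9 q6 75.0 t 4.8667 pos [537.2  32.9 205.7] rot [179.77  -0.75  17.35]
```

```bash
python3 -m jog '-0.02 0.027 0.008 0 0 0; -0.056 0.08 0.008 0 0 0; -0.1 0.143 0.008 0 0 0; -0.15 0.215 0.008 0 0 0; -0.2 0.286 0.008 0 0 0; -0.25 0.358 0.008 0 0 0; -0.3 0.429 0.008 0 0 0; -0.335 0.48 0.008 0 0 0; -0.36 0.515 0.008 0 0 0; -0.376 0.537 0.008 0 0 0; -0.376 0.537 0.008 0 0 0; -0.376 0.537 0.008 0 0 0; -0.376 0.537 0.008 0 0 0; -0.376 0.537 0.008 0 0 0'
python3 - <<'E'
from h import *
save('wrist','w3.png',None,1.5)
for d in tip_of('holder','wrist'): print(np.round(d['location'],1),round(d['confidence'],2),at_z('wrist',d['location'],0).round(1))
print(state()['ee_pos'],state()['ee_rot'])
E
```

```text
time_s: 6.03
ee_pos: [437.7, -278.3, 199.3]
ee_rot: [179.9, -0.7, 17.4]
force: [-0.2, 0.4, -5.5]
gripper_width: 55.4
[258.4 118.8] 0.57 [ 503.  -258.7    0. ]
[ 438.03434241 -278.45754403  199.89341509] [179.80149628  -0.72449388  17.43374172]
```

View pics/w3.png

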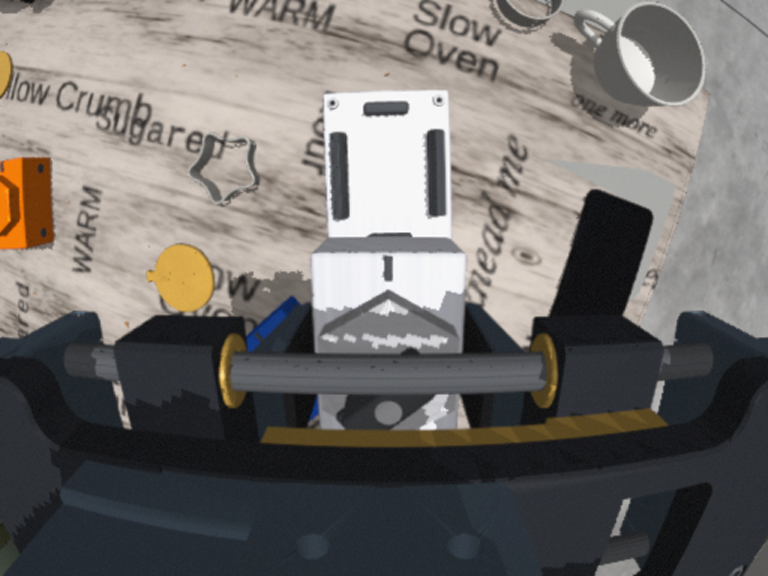

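```bash
python3 - <<'E'
from h import *
im=cv2.imread('pics/w3.png')[85:290,300:475]; cv2.imwrite('pics/w3c.png',cv2.resize(im,None,fx=2.9,fy=2.9,interpolation=cv2.INTER_CUBIC))
E
```

```text
(no output)
```

View pics/w3c.png

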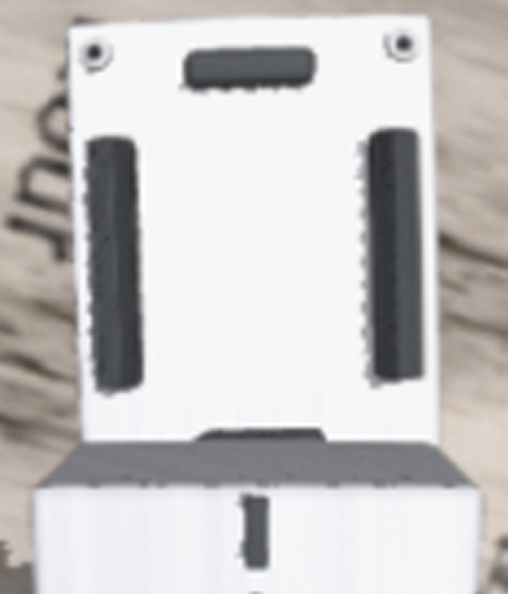

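```bash
python3 - <<'E'
from h import *
f=lambda p,z: at_z('wrist',((np.array(p)/2.9)+[300,85])/1.5,z)
an=lambda a,b: np.degrees(np.arctan2(*(b-a)[[1,0]])).round(2)
A,B=f((68,27),8),f((428,14),8);L,Rr=f((85,440),8),f((440,440),8)
print('plate far',A,B,np.linalg.norm(A-B),an(B,A)-90,'left',an(L,A),'right',an(Rr,B))
s1,s2=f((95,52),8),f((402,43),8);print('screws',s1,s2,an(s2,s1)-90,(s1+s2)/2)
for z in (30,):
  C=np.array([f(p,z) for p in((112,138),(118,388),(393,130),(400,380))]);print('cheeks',C.mean(0),an(C[1],C[0]),an(C[3],C[2]),an(C[2],C[0])-90,[np.linalg.norm(C[i]-C[j]).round(1) for i,j in((0,1),(2,3),(0,2))])
yaw=np.radians(17.7);u=np.array([np.cos(yaw),np.sin(yaw),0])
print('centre from far edge',(A+B)/2-65*u)
Lg=[f(p,18) for p in((185,50),(315,50),(200,432),(325,432))]; print('lugs',(Lg[0]+Lg[1])/2-0*u,(Lg[2]+Lg[3])/2)
s=state();T=R.from_euler('xyz',s['ee_rot'],degrees=True)
tl=lambda P:T.inv().apply(P-s['ee_pos'])
zt=s['ee_pos'][2]-5.3
print('blk front',tl(f((35,490),zt)),tl(f((482,487),zt)),'ridge',tl(f((255,495),zt+1.7)),tl(f((257,568),zt+1.7)))
E
```

```text
plate far [ 551.31977422 -192.11135967    8.        ] [ 583.15060283 -281.42602146    8.        ] 94.81724769390402 19.620000000000005 left 19.44 right 19.46
screws [ 546.66944734 -201.14503241    8.        ] [ 573.17687871 -277.26783722    8.        ] 19.200000000000003 [ 559.92316303 -239.20643482    8.        ]
cheeks [ 505.83339538 -258.13495927   30.        ] 18.44 19.47 19.159999999999997 [np.float64(62.3), np.float64(62.3), np.float64(68.9)]
centre from far edge [ 505.31219224 -256.53083953    8.        ]
lugs [ 557.13272023 -240.49259498   18.        ] [ 463.76693671 -273.25780238   18.        ]
blk front [ 39.51152986 -26.8838074    5.70696022] [39.90167391 27.92942514  5.9017974 ] ridge [39.09952452  0.07127679  4.0949915 ] [30.10647291  0.3223348   3.98213919]
```

```bash
python3 - <<'E'
from h import *
go([506.6,-257.9,105],19.3,False)
E
```

```text
row [0.1407 0.0012 0.1916] [ 0.0023 -0.008  -0.0207] minrows 2.9 q6 38.4 t 6.1333 pos [ 438.  -278.5  199.9] rot [179.8   -0.72  17.43]
```

```bash
python3 -m jog '0.04 0.0012 0.02 0.002 -0.008 -0.01; 0.08 0.0012 0.05 0.002 -0.008 -0.0207; 0.12 0.0012 0.09 0.002 -0.008 -0.0207; 0.1407 0.0012 0.13 0.002 -0.008 -0.0207; 0.1407 0.0012 0.17 0.002 -0.008 -0.0207; 0.1407 0.0012 0.1916 0.002 -0.008 -0.0207; 0.1407 0.0012 0.1916 0.002 -0.008 -0.0207; 0.1407 0.0012 0.1916 0.002 -0.008 -0.0207; 0.1407 0.0012 0.1916 0.002 -0.008 -0.0207'
python3 - <<'E'
from h import *
go([506.6,-257.9,62],19.3,False)
E
```

```text
time_s: 6.88
ee_pos: [507.2, -258.3, 106.3]
ee_rot: [179.9, -0.1, 19.3]
force: [-0.4, -0.3, -5.1]
gripper_width: 55.8
row [-0.0011 -0.0014  0.0886] [ 0.0015 -0.0011 -0.0001] minrows 1.1 q6 42.6 t 6.8833 pos [ 507.2 -258.3  106.3] rot [ 1.7986e+02 -1.0000e-01  1.9290e+01]
```

```bash
python3 -m jog '-0.0011 -0.0014 0.01 0.0015 -0.001 0; -0.0011 -0.0014 0.025 0.0015 -0.001 0; -0.0011 -0.0014 0.04 0.0015 -0.001 0; -0.0011 -0.0014 0.055 0.0015 -0.001 0; -0.0011 -0.0014 0.065 0.0015 -0.001 0; -0.0011 -0.0014 0.075 0.0015 -0.001 0; -0.0011 -0.0014 0.083 0.0015 -0.001 0; -0.0011 -0.0014 0.0886 0.0015 -0.001 0; -0.0011 -0.0014 0.0886 0.0015 -0.001 0; -0.0011 -0.0014 0.0886 0.0015 -0.001 0'
python3 - <<'E'
from h import *
go([506.6,-257.9,57.5],19.3,False)
E
```

```text
time_s: 7.72
ee_pos: [506.7, -257.9, 61.9]
ee_rot: [-180.0, -0.0, 19.3]
force: [-0.7, -0.3, -5.5]
gripper_width: 55.5
row [-0.0001 -0.      0.0088] [-0.     -0.     -0.0001] minrows 0.1 q6 42.6 t 7.7167 pos [ 506.7 -257.9   61.9] rot [-180.     -0.     19.29]
```

```bash
python3 -m jog '0 0 0.003 0 0 0; 0 0 0.006 0 0 0; 0 0 0.0085 0 0 0; 0 0 0.0085 0 0 0; 0 0 0.0085 0 0 0'
python3 -m jog '0 0 0 0 0 0; 0 0 0 0 0 0; 0 0 0 0 0 0; 0 0 0 0 0 0' 1
python3 -m jog '0 0 -0.05 0 0 0; 0 0 -0.12 0 0 0; 0 0 -0.2 0 0 0; -0.05 0 -0.25 0 0 0; -0.08 0 -0.25 0 0 0; -0.08 0 -0.25 0 0 0; -0.08 0 -0.25 0 0 0; -0.08 0 -0.25 0 0 0'
python3 - <<'E'
from h import *
save('wrist','w4.png'); 
im=cv2.imread('pics/w4.png'); cv2.imwrite('pics/w4c.png',cv2.resize(im[60:260,150:350],None,fx=3,fy=3,interpolation=cv2.INTER_CUBIC))
for q,z in(('stop',8),('nut_center',60),('bar_center',81)):
    for d in tip_of(q,'wrist'): print(q,np.round(d['location']),round(d['confidence'],2),at_z('wrist',d['location'],z).round(1))
print(state()['ee_pos'],state()['ee_rot'])
E
```

```text
time_s: 8.13
ee_pos: [506.8, -258.1, 58.3]
ee_rot: [180.0, -0.0, 19.3]
force: [-0.3, 0.5, -0.0]
gripper_width: 55.7
time_s: 8.47
ee_pos: [507.2, -258.2, 58.6]
ee_rot: [179.9, -0.1, 19.3]
force: [0.2, -0.0, -0.4]
gripper_width: 79.7
time_s: 9.13
ee_pos: [469.0, -271.0, 182.4]
ee_rot: [-180.0, -0.0, 19.3]
force: [0.3, 0.3, -0.5]
gripper_width: 91.1
stop [197. 258.] 0.87 [ 350.1 -233.2    8. ]
stop [256. 141.] 0.83 [ 507.  -254.3    8. ]
stop [ 16. 146.] 0.79 [403.3  68.4   8. ]
nut_center [187. 279.] 0.87 [ 350.8 -230.9   60. ]
bar_center [260. 147.] 0.67 [ 509.1 -258.2   81. ]
bar_center [184. 291.] 0.63 [ 349.3 -233.1   81. ]
[ 469.46239096 -270.96914852  182.47803267] [-1.79990590e+02 -1.36909209e-02  1.93270089e+01]
```

View pics/w4c.png

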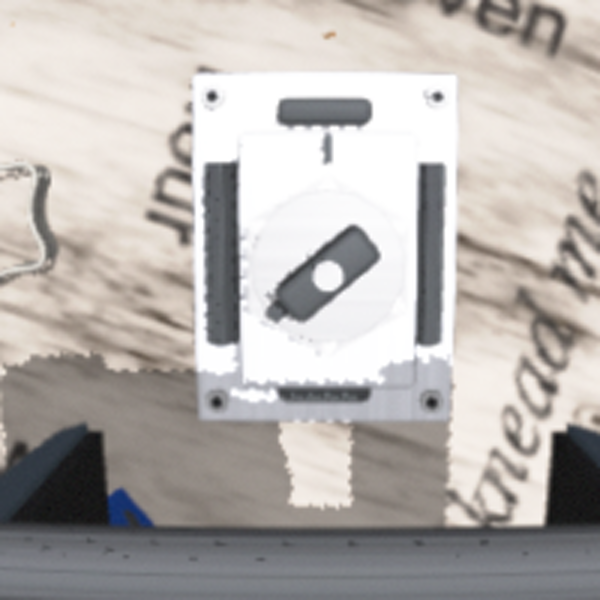

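The stop is seated: the block stands between the cheeks and between the lugs (crop (240–415, 133–388)), ridge at (327,148), and the pointer still points lower left at (275,312). Next, the axis position for the nut grasp.

```bash
python3 - <<'E'
from h import *
f=lambda p,z: at_z('wrist',np.array(p)/3+[150,60],z)
an=lambda a,b: np.degrees(np.arctan2(*(b-a)[[1,0]])).round(2)
print('dot',f((327,277),92),'ridge mid',f((327,148),54.7)); C=np.array([f(p,53) for p in((239,135),(414,133),(415,386),(243,388))])
print(C.mean(0),an(C[3],C[0]),an(C[2],C[1]),an(C[1],C[0])-90,an(f((327,277),92),f((327,148),54.7)))
print('plate',np.mean([f(p,8) for p in((193,74),(456,75),(450,419),(200,421))],0))
p=f((273,314),71); b=f((327,277),92); print('ptr',an(b,p), 'bar',an(f((298,303),92),f((362,243),92)))
print('cam',ray('wrist',(0,0))[0])
go([507,-257.5,78],19.3,False)
E
```

```text
dot [ 506.02195359 -258.60306228   92.        ] ridge mid [ 539.85691812 -246.76549359   54.7       ]
[ 506.35773428 -258.81798392   53.        ] 19.48 20.42 20.049999999999997 19.28
plate [ 506.23529021 -257.79587324    8.        ]
ptr 149.5 bar -27.19
cam [ 532.15044855 -248.98579431  331.51947329]
row [ 0.0797 -0.0005  0.209 ] [-0.0001 -0.0002  0.0003] minrows 2.7 q6 39.4 t 9.3333 pos [ 469.5 -271.   182.5] rot [-1.7999e+02 -1.0000e-02  1.9330e+01]
```

```bash
python3 -m jog '0.04 0.0006 0.02 0 0 -0.002; 0.0774 0.0006 0.06 0 0 -0.002; 0.0774 0.0006 0.11 0 0 -0.002; 0.0774 0.0006 0.16 0 0 -0.002; 0.0774 0.0006 0.19 0 0 -0.002; 0.0774 0.0006 0.209 0 0 -0.002; 0.0774 0.0006 0.209 0 0 -0.002; 0.0774 0.0006 0.209 0 0 -0.002; 0.0774 0.0006 0.209 0 0 -0.002'
python3 - <<'E'
from h import *
go([506.1,-258.5,78],19.5,False)
E
```

```text
time_s: 10.08
ee_pos: [507.0, -258.8, 79.0]
ee_rot: [179.9, -0.1, 19.5]
force: [-0.4, -0.1, -0.4]
gripper_width: 91.3
row [-0.0015 -0.0012  0.0019] [ 0.0009 -0.0011  0.0001] minrows 0.0 q6 42.3 t 10.0833 pos [ 507.  -258.8   79. ] rot [ 1.7992e+02 -1.0000e-01  1.9510e+01]
```

```bash
python3 -m jog '-0.0015 -0.0012 0.001 0.001 -0.001 0; -0.0015 -0.0012 0.001 0.001 -0.001 0; -0.0015 -0.0012 0.001 0.001 -0.001 0; -0.0015 -0.0012 0.001 0.001 -0.001 0; -0.0015 -0.0012 0.001 0.001 -0.001 0; -0.0015 -0.0012 0.001 0.001 -0.001 0; -0.0015 -0.0012 0.001 0.001 -0.001 0; -0.0015 -0.0012 0.001 0.001 -0.001 0; -0.0015 -0.0012 0.001 0.001 -0.001 0; -0.0015 -0.0012 0.001 0.001 -0.001 0' -1 40
python3 -c "
from h import *
print(state()['torque'])
go([506.1,-258.5,78],79.5,False)"
```

```text
time_s: 10.92
ee_pos: [506.0, -258.4, 78.5]
ee_rot: [-180.0, 0.0, 19.5]
force: [0.6, 1.1, 2.0]
gripper_width: 47.8
[0.1328194  0.12298557 0.04102665]
row [0.0002 0.0002 0.001 ] [-2.000e-04 -1.000e-04 -6.666e-01] minrows 8.4 q6 42.3 t 10.9167 pos [ 506.  -258.4   78.5] rot [-179.98    0.     19.51]
```

```bash
python3 -m jog '0 0 0 0 0 -0.03; 0 0 0 0 0 -0.07; 0 0 0 0 0 -0.12; 0 0 0 0 0 -0.17; 0 0 0 0 0 -0.22; 0 0 0 0 0 -0.27; 0 0 0 0 0 -0.32; 0 0 0 0 0 -0.37; 0 0 0 0 0 -0.42; 0 0 0 0 0 -0.47; 0 0 0 0 0 -0.52; 0 0 0 0 0 -0.57; 0 0 0 0 0 -0.62; 0 0 0 0 0 -0.65; 0 0 0 0 0 -0.667; 0 0 0 0 0 -0.667; 0 0 0 0 0 -0.667; 0 0 0 0 0 -0.667'
python3 -c "
from h import *
print(state()['torque'])"
```

```text
time_s: 12.42
ee_pos: [506.3, -258.6, 78.5]
ee_rot: [180.0, -0.0, 79.5]
force: [0.7, -0.2, -0.5]
gripper_width: 47.6
[-0.11521854 -0.20498918  0.09284231]
```

```bash
python3 -m jog '0 0 0 0 0 0; 0 0 0 0 0 0; 0 0 0 0 0 0; 0 0 0 0 0 0; 0 0 -0.05 0 0 0; 0 0 -0.12 0 0 0; -0.04 0 -0.18 0 0 0; -0.07 0 -0.2 0 0 0; -0.07 0 -0.2 0 0 0; -0.07 0 -0.2 0 0 0; -0.07 0 -0.2 0 0 0' 1
python3 - <<'E'
from h import *
save('wrist','w5.png'); 
im=cv2.imread('pics/w5.png'); cv2.imwrite('pics/w5c.png',cv2.resize(im[60:240,170:350],None,fx=3.3,fy=3.3,interpolation=cv2.INTER_CUBIC))
print(state()['ee_pos'],state()['ee_rot'])
E
```

```text
time_s: 13.33
ee_pos: [499.1, -292.1, 177.3]
ee_rot: [-179.9, -0.1, 79.5]
force: [-0.1, 0.5, -0.5]
gripper_width: 91.1
[ 499.03407742 -291.89539178  176.97294471] [-1.79848695e+02 -9.15412170e-02  7.95276494e+01]
```

View pics/w5c.png

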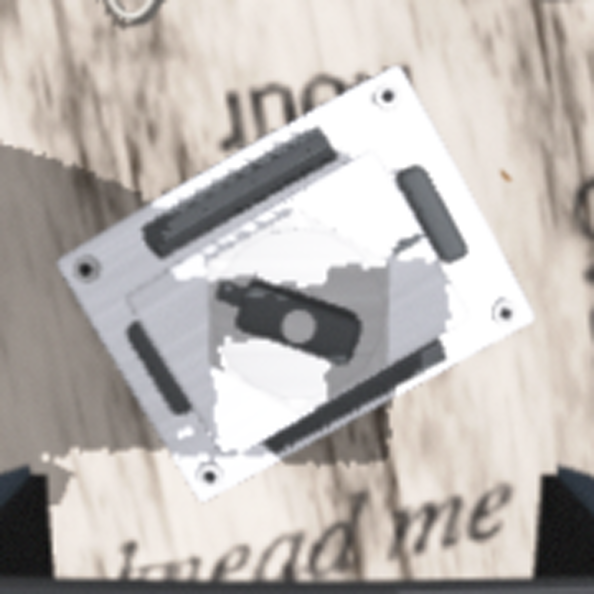

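```bash
python3 - <<'E'
from h import *
f=lambda p,z: at_z('wrist',np.array(p)/3.3+[170,60],z)
an=lambda a,b: np.degrees(np.arctan2(*(b-a)[[1,0]])).round(2)
b=f((299,327),92)
print('dot',b,'ptr',an(b,f((222,292),69)),an(b,f((222,292),73)),'edge',an(f((357,316),92),f((262,280),92)),'ridge',an(b,f((404,246),54.7)))
# reproject candidates
for a in (146,148,150,152):
    P=[b[0]+22*np.cos(np.radians(a)),b[1]+22*np.sin(np.radians(a)),71]
    print(a,((np.array(proj('wrist',P))-[170,60])*3.3).round(1))
go([506.1,-258.5,125],149,False);go([506.1,-258.5,97],149,False)
E
```

```text
dot [ 506.47924168 -258.71135358   92.        ] ptr 152.53 151.23 edge 148.77 ridge 20.8
146 [221.3 282.8]
148 [220.2 285.5]
150 [219.2 288.3]
152 [218.3 291. ]
row [0.0681 0.002  0.104 ] [-0.0009 -0.0019 -0.7719] minrows 9.7 q6 -21.0 t 13.3833 pos [ 499.  -291.9  177. ] rot [-1.7985e+02 -9.0000e-02  7.9530e+01]
row [0.068  0.0022 0.16  ] [-0.0009 -0.0019 -0.7719] minrows 9.7 q6 -21.0 t 13.3833 pos [ 499.  -291.9  177. ] rot [-1.7985e+02 -9.0000e-02  7.9530e+01]
```

Stop still seated, nut turned 60° to its next flats; the bar hasn't moved: pointer tip (222,292), dot (299,327), about 150.5° world. Next, grip the bar.

```bash
python3 -m jog '0.03 0.002 0 0 0 -0.08; 0.0675 0.002 0 0 0 -0.16; 0.0675 0.002 0 0 0 -0.24; 0.0675 0.002 0 0 0 -0.32; 0.0675 0.002 0 0 0 -0.4; 0.0675 0.002 0.02 0 0 -0.48; 0.0675 0.002 0.04 0 0 -0.56; 0.0675 0.002 0.06 0 0 -0.64; 0.0675 0.002 0.08 0 0 -0.72; 0.0675 0.002 0.1 0 0 -0.789; 0.0675 0.002 0.11 0 0 -0.789; 0.0675 0.002 0.13 0 0 -0.789; 0.0675 0.002 0.15 0 0 -0.789; 0.0675 0.002 0.164 0 0 -0.789; 0.0675 0.002 0.164 0 0 -0.789; 0.0675 0.002 0.164 0 0 -0.789; 0.0675 0.002 0.164 0 0 -0.789'
python3 -c "
from h import *
go([506.2,-258.5,95],150.5,False)"
```

```text
time_s: 14.8
ee_pos: [506.2, -258.8, 95.3]
ee_rot: [180.0, -0.1, 150.5]
force: [0.5, -0.1, 0.6]
gripper_width: 91.1
row [0.0004 0.0006 0.0006] [ 0.0005 -0.0015  0.0001] minrows 0.0 q6 -88.8 t 14.8 pos [ 506.2 -258.8   95.3] rot [ 1.7996e+02 -1.4000e-01  1.5051e+02]
```

```bash
python3 -m jog '0 0.0006 0 0 0 0; 0 0.0006 0 0 0 0; 0 0.0006 0 0 0 0; 0 0.0006 0 0 0 0; 0 0.0006 0 0 0 0; 0 0.0006 0 0 0 0; 0 0.0006 0 0 0 0; 0 0.0006 0 0 0 0; 0 0.0006 0 0 0 0; 0 0.0006 0 0 0 0; 0 0.0006 0 0 0 0; 0 0.0006 0 0 0 0; 0 0.0006 0 0 0 0; 0 0.0006 0 0 0 0; 0 0.0006 0 0 0 0; 0 0.0006 0 0 0 0; 0 0.0006 0 0 0 0; 0 0.0006 0 0 0 0' -1 20
python3 -c "
from h import *
print(state()['torque'])
go([506.2,-258.5,95],19.6,False)"
```

```text
time_s: 16.3
ee_pos: [506.5, -258.4, 95.3]
ee_rot: [179.9, -0.1, 150.5]
force: [0.2, 1.5, -0.9]
gripper_width: 12.0
[ 0.33566081 -0.28812735 -0.03658993]
row [ 0.0004 -0.0004  0.0006] [-1.4000e-03 -1.5000e-03  1.4545e+00] minrows 18.3 q6 -88.8 t 16.3 pos [ 506.5 -258.4   95.3] rot [ 1.7994e+02 -1.4000e-01  1.5051e+02]
```

```bash
python3 -m jog '0 0 0 0 0 0.03; 0 0 0 0 0 0.08; 0 0 0 0 0 0.14; 0 0 0 0 0 0.2; 0 0 0 0 0 0.26; 0 0 0 0 0 0.32; 0 0 0 0 0 0.38; 0 0 0 0 0 0.44; 0 0 0 0 0 0.5; 0 0 0 0 0 0.56; 0 0 0 0 0 0.62; 0 0 0 0 0 0.68; 0 0 0 0 0 0.72; 0 0 0 0 0 0.73; 0 0 0 0 0 0.73'
python3 -c "
from h import *
print(state()['torque'])
go([506.2,-258.5,95],19.6,False)"
```

```text
time_s: 17.55
ee_pos: [506.3, -258.6, 95.3]
ee_rot: [-179.9, -0.1, 84.9]
force: [0.1, 0.3, -0.4]
gripper_width: 11.9
[ 0.00744804 -0.0916021  -0.06944241]
row [ 0.0001 -0.0003  0.0006] [-1.70e-03 -2.00e-04  7.25e-01] minrows 9.1 q6 -23.1 t 17.55 pos [ 506.3 -258.6   95.3] rot [-1.7989e+02 -1.0000e-01  8.4850e+01]
```

```bash
python3 -m jog '0 0 0 0 0 0.03; 0 0 0 0 0 0.08; 0 0 0 0 0 0.14; 0 0 0 0 0 0.2; 0 0 0 0 0 0.26; 0 0 0 0 0 0.32; 0 0 0 0 0 0.38; 0 0 0 0 0 0.44; 0 0 0 0 0 0.5; 0 0 0 0 0 0.56; 0 0 0 0 0 0.62; 0 0 0 0 0 0.67; 0 0 0 0 0 0.71; 0 0 0 0 0 0.725; 0 0 0 0 0 0.725; 0 0 0 0 0 0.725; 0 0 0 0 0 0.725; 0 0 0 0 0 0.725'
python3 -m jog '0 0 0 0 0 0; 0 0 0 0 0 0; 0 0 0 0 0 0; 0 0 0 0 0 0; 0 0 -0.02 0 0 0; 0 0 -0.06 0 0 0; -0.04 0 -0.12 0 0 0; -0.08 0 -0.16 0 0 0; -0.08 0 -0.16 0 0 0; -0.08 0 -0.16 0 0 0; -0.08 0 -0.16 0 0 0' 1
python3 - <<'E'
from h import *
save('wrist','w6.png'); 
im=cv2.imread('pics/w6.png'); cv2.imwrite('pics/w6c.png',cv2.resize(im[60:240,170:350],None,fx=3.3,fy=3.3,interpolation=cv2.INTER_CUBIC))
go([506.2,-258.5,78.5],19.5,False)
E
```

```text
time_s: 19.05
ee_pos: [506.2, -258.5, 95.3]
ee_rot: [-179.9, 0.1, 19.7]
force: [-1.1, 1.3, 0.7]
gripper_width: 11.8
time_s: 19.97
ee_pos: [468.8, -271.9, 175.2]
ee_rot: [-179.8, 0.1, 19.6]
force: [-0.1, 0.4, 0.6]
gripper_width: 82.3
row [0.0798 0.001  0.1921] [-0.0023  0.0012  0.0018] minrows 2.5 q6 39.0 t 20.0167 pos [ 468.7 -271.7  174.6] rot [-1.7979e+02  1.1000e-01  1.9660e+01]
```

View pics/w6c.png

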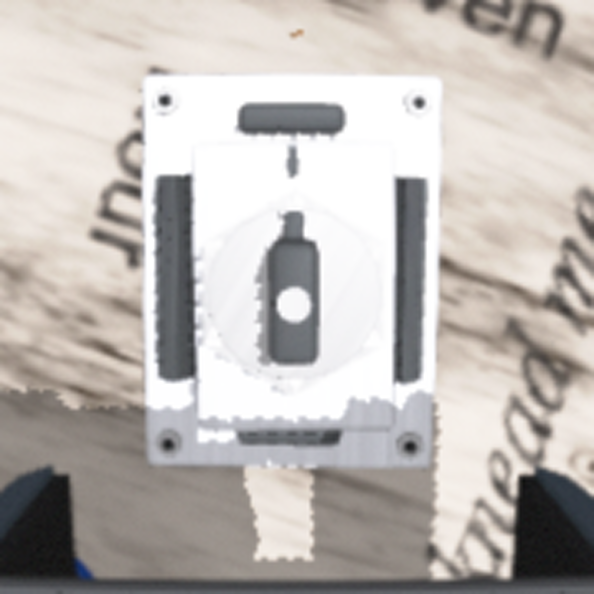

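Pointer (292,215), dot (294,304) and ridge (292,160) are in line. Regrip the nut and tighten.

```bash
python3 -m jog '0.04 0.001 0.01 -0.002 0.001 0.002; 0.08 0.001 0.04 -0.002 0.001 0.002; 0.08 0.001 0.09 -0.002 0.001 0.002; 0.08 0.001 0.14 -0.002 0.001 0.002; 0.08 0.001 0.17 -0.002 0.001 0.002; 0.08 0.001 0.192 -0.002 0.001 0.002; 0.08 0.001 0.192 -0.002 0.001 0.002; 0.08 0.001 0.192 -0.002 0.001 0.002; 0.08 0.001 0.192 -0.002 0.001 0.002'
python3 -m jog '-0.001 0 0 0 0 0; -0.001 0 0 0 0 0; -0.001 0 0 0 0 0; -0.001 0 0 0 0 0; -0.001 0 0 0 0 0; -0.001 0 0 0 0 0; -0.001 0 0 0 0 0; -0.001 0 0 0 0 0; -0.001 0 0 0 0 0; -0.001 0 0 0 0 0; -0.001 0 0 0 0 0' -1 40
python3 -m jog '0 0 0 0 0 0.03; 0 0 0 0 0 0.07; 0 0 0 0 0 0.12; 0 0 0 0 0 0.17; 0 0 0 0 0 0.22; 0 0 0 0 0 0.27; 0 0 0 0 0 0.32; 0 0 0 0 0 0.37; 0 0 0 0 0 0.42; 0 0 0 0 0 0.47; 0 0 0 0 0 0.52; 0 0 0 0 0 0.56; 0 0 0 0 0 0.6; 0 0 0 0 0 0.63; 0 0 0 0 0 0.65; 0 0 0 0 0 0.66; 0 0 0 0 0 0.66'
python3 -c "
from h import *
print(state()['torque'])"
```

```text
time_s: 20.77
ee_pos: [507.0, -258.7, 79.2]
ee_rot: [180.0, -0.0, 19.5]
force: [0.2, 0.4, 0.4]
gripper_width: 91.1
time_s: 21.68
ee_pos: [506.4, -258.5, 79.2]
ee_rot: [-180.0, -0.0, 19.5]
force: [-0.2, 1.9, 2.4]
gripper_width: 47.3
time_s: 23.1
ee_pos: [506.6, -258.7, 79.2]
ee_rot: [-180.0, -0.0, -39.9]
force: [1.2, 0.7, 0.7]
gripper_width: 47.5
[ 0.13221112  0.05970902 -0.04066247]
```

```bash
T='python3 -c "from workcell import *;print(state()[\"torque\"].round(3))"'; python3 -m jog '0 0 0 0 0 0.01; 0 0 0 0 0 0.02; 0 0 0 0 0 0.02; 0 0 0 0 0 0.02'; eval $T; python3 -m jog '0 0 0 0 0 0.01; 0 0 0 0 0 0.02; 0 0 0 0 0 0.02; 0 0 0 0 0 0.02'; eval $T
```

```text
time_s: 23.43
ee_pos: [506.6, -258.7, 79.2]
ee_rot: [-180.0, -0.0, -41.7]
force: [-0.3, 1.6, 1.2]
gripper_width: 47.4
[0.215 0.075 0.065]
time_s: 23.77
ee_pos: [507.0, -258.0, 79.3]
ee_rot: [-179.9, -0.0, -43.6]
force: [2.2, 5.1, 1.6]
gripper_width: 47.3
[ 1.007 -0.275  0.293]
```

Torque climbs to 0.29 N m past −42°, so the nut is on its stop. Release and check.

```bash
python3 -m jog '0 0 0 0 0 0; 0 0 0 0 0 0; 0 0 0 0 0 0; 0 0 0 0 0 0; 0 0 0 0 0 0; 0 0 -0.03 0 0 0; 0 0 -0.08 0 0 0; 0 0 -0.14 0 0 0; -0.04 0 -0.18 0 0 -0.06; -0.07 0 -0.19 0 0 -0.12; -0.07 0 -0.19 0 0 -0.12; -0.07 0 -0.19 0 0 -0.12; -0.07 0 -0.19 0 0 -0.12' 1
python3 - <<'E'
from h import *
save('wrist','w7.png'); 
im=cv2.imread('pics/w7.png'); cv2.imwrite('pics/w7c.png',cv2.resize(im[60:240,170:350],None,fx=3.3,fy=3.3,interpolation=cv2.INTER_CUBIC))
print(state()['ee_pos'],state()['force'])
E
```

```text
time_s: 24.85
ee_pos: [481.7, -234.3, 173.8]
ee_rot: [-179.9, -0.0, -32.8]
force: [-0.4, -0.2, -0.1]
gripper_width: 91.2
[ 481.66848925 -234.31371734  173.53793052] [-0.2040001  -0.043175   -0.54274957]
```

View pics/w7c.png

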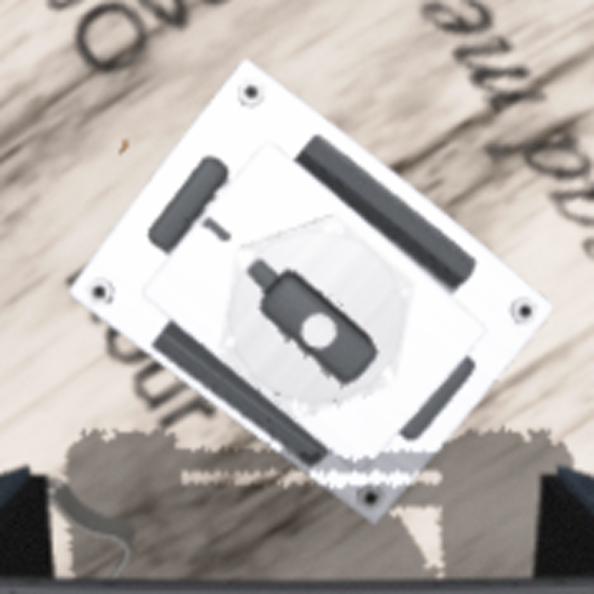

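```bash
python3 - <<'E'
from h import *
f=lambda p,z: at_z('wrist',np.array(p)/3.3+[170,60],z)
an=lambda a,b: np.degrees(np.arctan2(*(b-a)[[1,0]])).round(2)
b=f((319,330),92);print('dot',b,'ridge',an(b,f((216,229),54.7)),'ridge own',an(f((228,240),54.7),f((205,219),54.7)))
C=np.array([f(p,53) for p in((267,142),(145,290),(363,450),(486,325))]);print('blk',C.mean(0),an(C[3],C[0]),an(C[2],C[1]),an(C[1],C[0])+90,an(C[0],C[1])-90)
print('ptr',an(b,f((252,265),70)),'bar edges',an(f((378,348),92),f((297,270),92)),an(f((340,382),92),f((263,309),92)))
im=cv2.imread('pics/w7.png')
H=[f(p,67) for p in((333,215),(412,290),(310,410),(222,330),(238,250))]; print('hex',[an(b,h) for h in H],[np.linalg.norm((h-b)[:2]).round(1) for h in H])
P=[f(p,8) for p in((247,60),(72,290),(376,522),(551,308))];print('plate',np.mean(P,0),an(P[3],P[0]),an(P[2],P[1]))
c=cv2.resize(im[115:195,225:305],None,fx=7.5,fy=7.5,interpolation=cv2.INTER_CUBIC).astype(float)
c=np.clip((c-180)*255/75,0,255); c=(255*(c/255)**2.5).astype(np.uint8); cv2.imwrite('pics/w7d.png',c)
E
```

```text
dot [ 506.51480595 -257.97443812   92.        ] ridge 17.39 ridge own 14.18
blk [ 508.13443185 -259.38772811   53.        ] 17.86 20.28 17.209999999999994 17.209999999999994
ptr 17.63 bar edges 13.37 13.42
hex [np.float64(-41.68), np.float64(-106.76), np.float64(143.5), np.float64(65.28), np.float64(16.61)] [np.float64(27.0), np.float64(26.0), np.float64(25.2), np.float64(25.1), np.float64(27.0)]
plate [ 505.37325435 -257.7488541     8.        ] 18.75 18.91
```

```bash
python3 -c "
from workcell import *
print(job_done(), state()['time_s'], state()['force'])"
```

```text
the job is handed in; nothing more can be done
the job is handed in; nothing more can be done
```

The job is handed in at about 25 s of the 69 s. The grey aluminium stop is in the holder, the pointer is over the ridge and the nut is tight. No verdict is reported, so these are my own measurements.

I set the stop between the cheeks and turned the nut 60° anticlockwise. I then turned the adjuster bar about 131° clockwise and turned the nut back until it hit its stop.

Last checks from the wrist picture, with everything released:
- **Seating:** the block sits between the cheeks and lugs. Its yaw is about 17–18° against 19° for the holder, so about 2° off. Its axis is about 1 mm from the plate centre; the block-corner estimate puts it about 3 mm off, against the 8 mm limit.
- **Nut:** its flats line up with the block to about 2°, inside the 0.1 rad limit. While tightening, torque rose to about 0.29 N m, against the 0.12 N m the nut needs, which means it is on its stop.
- **Pointer:** it points to 17.6° and the ridge lies at 17.4°.

**Disagreements:** the bar's edges read about 13.4°, roughly 4° less than the pointer. The ridge's own edge reads low in the same way (14.2°), so I took this as picture error, and it is still within 8°. One last enlarged crop of the nut could not be viewed because the picture limit was reached.

I did not re-measure the other things on the table; no arm move passed low over them.

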